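# Put the chisels back in the colour-coded caddy

### The job

Put the four chisels away in the caddy: lay each one down, not dropped, flat and lengthwise in the trough of the same colour as its handle; its blade may point either way. The two screwdrivers with similar handles do not belong there: leave them lying where they are.

Things in the scene. Friction and masses are not known exactly. Their poses are not given: they have to be found in the camera images.
- chisel_red: Loose wood chisel, red handle, broad flat steel blade 18 mm wide; 140 g. Handle 90 long, 26 wide, 30 mm high, flat-sided, does not roll. Origin: underside of the handle at mid-length (grip here, across y); +x towards the blade, z up. Reaches from x = -45 mm (butt) to +105 mm (tip); blade 8 to 12 mm above the underside.
- chisel_blue: Loose wood chisel, blue handle, broad flat steel blade 24 mm wide; 140 g. Handle 90 long, 26 wide, 30 mm high, flat-sided, does not roll. Origin: underside of the handle at mid-length (grip here, across y); +x towards the blade, z up. Reaches from x = -45 mm (butt) to +105 mm (tip); blade 8 to 12 mm above the underside.
- chisel_green: Loose wood chisel, green handle, broad flat steel blade 22 mm wide; 140 g. Handle 90 long, 26 wide, 30 mm high, flat-sided, does not roll. Origin: underside of the handle at mid-length (grip here, across y); +x towards the blade, z up. Reaches from x = -45 mm (butt) to +105 mm (tip); blade 8 to 12 mm above the underside.
- chisel_yellow: Loose wood chisel, yellow handle, broad flat steel blade 20 mm wide; 140 g. Handle 90 long, 26 wide, 30 mm high, flat-sided, does not roll. Origin: underside of the handle at mid-length (grip here, across y); +x towards the blade, z up. Reaches from x = -45 mm (butt) to +105 mm (tip); blade 8 to 12 mm above the underside.
- screwdriver_red: Look-alike, not for the caddy: loose screwdriver, red handle of the chisels' size (90 x 26 x 30 mm) with dark grooves on top and a thin round 6 mm shank instead of a broad blade. Origin, axes and extent (x -45 to +105 mm) as the chisels.
- screwdriver_blue: Look-alike, not for the caddy: loose screwdriver, blue handle of the chisels' size (90 x 26 x 30 mm) with dark grooves on top and a thin round 6 mm shank instead of a broad blade. Origin, axes and extent (x -45 to +105 mm) as the chisels.
- slot_red: Red open plastic trough, fixed; four stand side by side 64 mm apart, in shuffled order, in a low plywood caddy (rim 24 mm above the table, 8 mm wide). Outside 190 (x) x 64 (y) x 18 mm high, walls and floor 3 mm. Origin: centre of its underside, 6 mm above the table; x lengthwise, z up. Inner floor 3 mm, rim 18 mm above the origin.
- slot_blue: Blue open plastic trough, fixed; four stand side by side 64 mm apart, in shuffled order, in a low plywood caddy (rim 24 mm above the table, 8 mm wide). Outside 190 (x) x 64 (y) x 18 mm high, walls and floor 3 mm. Origin: centre of its underside, 6 mm above the table; x lengthwise, z up. Inner floor 3 mm, rim 18 mm above the origin.
- slot_green: Green open plastic trough, fixed; four stand side by side 64 mm apart, in shuffled order, in a low plywood caddy (rim 24 mm above the table, 8 mm wide). Outside 190 (x) x 64 (y) x 18 mm high, walls and floor 3 mm. Origin: centre of its underside, 6 mm above the table; x lengthwise, z up. Inner floor 3 mm, rim 18 mm above the origin.
- slot_yellow: Yellow open plastic trough, fixed; four stand side by side 64 mm apart, in shuffled order, in a low plywood caddy (rim 24 mm above the table, 8 mm wide). Outside 190 (x) x 64 (y) x 18 mm high, walls and floor 3 mm. Origin: centre of its underside, 6 mm above the table; x lengthwise, z up. Inner floor 3 mm, rim 18 mm above the origin.
Things that resemble listed ones, but are neither listed nor needed, are in the scene too. Leave any purple look-alike of the chisel_blue alone.

How it is judged:
At the end, for the whole second after the job is handed in: Each chisel rests, released, in its colour's trough: handle middle within 18 mm of the centre line and 50 mm of mid-length, tilt under 0.1 rad, along it within 0.35 rad (either way), underside on the floor (under 9 mm above the trough origin); both screwdrivers within 30 mm of their start (x of chisel_red in the frame of slot_red between -0.05 and 0.05 m and y of chisel_red in the frame of slot_red between -0.018 and 0.018 m and z of chisel_red in the frame of slot_red between 0 and 0.009 m and angle between each of chisel_red, chisel_blue, chisel_green, chisel_yellow's own z axis and vertical below 0.1 rad and angle between the x axis of chisel_red and the x axis of slot_red, either way round below 0.35 rad and linear speed of each of chisel_red, chisel_blue, chisel_green, chisel_yellow below 0.02 m/s and contact force between the fingers and chisel_red below 0.05 N and x of chisel_blue in the frame of slot_blue between -0.05 and 0.05 m and y of chisel_blue in the frame of slot_blue between -0.018 and 0.018 m and z of chisel_blue in the frame of slot_blue between 0 and 0.009 m and angle between the x axis of chisel_blue and the x axis of slot_blue, either way round below 0.35 rad and contact force between the fingers and chisel_blue below 0.05 N and x of chisel_green in the frame of slot_green between -0.05 and 0.05 m and y of chisel_green in the frame of slot_green between -0.018 and 0.018 m and z of chisel_green in the frame of slot_green between 0 and 0.009 m and angle between the x axis of chisel_green and the x axis of slot_green, either way round below 0.35 rad and contact force between the fingers and chisel_green below 0.05 N and x of chisel_yellow in the frame of slot_yellow between -0.05 and 0.05 m and y of chisel_yellow in the frame of slot_yellow between -0.018 and 0.018 m and z of chisel_yellow in the frame of slot_yellow between 0 and 0.009 m and angle between the x axis of chisel_yellow and the x axis of slot_yellow, either way round below 0.35 rad and contact force between the fingers and chisel_yellow below 0.05 N and distance of each of screwdriver_red, screwdriver_blue from where it was at the start of the episode below 0.03 m); the robot touches nothing.
It fails at once if a screwdriver is moved by more than 30 mm (distance of any of screwdriver_red, screwdriver_blue from where it was at the start of the episode above 0.03 m).
It fails at once if a chisel is dropped: out of the fingers with its handle's underside more than 60 mm above the table ((height (world z) of chisel_red above 0.06 m and contact force between the fingers and chisel_red below 0.01 N) or (height (world z) of chisel_blue above 0.06 m and contact force between the fingers and chisel_blue below 0.01 N) or (height (world z) of chisel_green above 0.06 m and contact force between the fingers and chisel_green below 0.01 N) or (height (world z) of chisel_yellow above 0.06 m and contact force between the fingers and chisel_yellow below 0.01 N)).
It also fails if it takes over 99 s, if anything falls off the work surface, if the arm or the gripper's body presses on something with over 40 N, if the wrist force passes 120 N, or if a joint passes its speed limit or range.

### The arm

A 7-joint arm with a two-finger parallel gripper is mounted at the origin on the work surface. World frame = base frame: x ahead of the robot, y to its left, z up, the work surface at z = 0. Lengths are in m, angles in rad, forces in N, time in s.
With the tool pointing down it reaches from about 0.425 to 0.95 m from the base axis. Payload 4.7 kg.
Tool frame: the origin (TCP) lies midway between the tips of the shut fingers; the grasp point (between the pads) lies 19 mm behind it; y points along the fingers, z is the direction in which the jaws open and shut, and the axes are right-handed (so a half turn about y gives the same grasp; the last joint's range is limited). The gripper opens to 87 mm and grips with 3 to 60 N. Pads are 19 mm wide; open, the fingers measure 117 mm over their backs; the gripper's body (75 mm by 190 mm) begins 51 mm behind the grasp point.
Start: joints at [1.251, 0.469, -0.049, 1.532, 0.024, 1.141, -0.082], TCP at [0.194, -0.647, 0.223] pointing down, gripper open.
Joint ranges: [-2.59, 2.59], [-0.33, 1.99], [-1.39, 1.29], [0.1, 2.45], [-1.04, 4.18], [0.21, 1.99], [-2.66, 2.66]. Speed limits (rad/s): [2.57, 2.57, 3.14, 3.14, 3.14, 3.14, 3.14].

### API

Orientations are given as a unit quaternion [w, x, y, z].
In Python, from plant import bot gives the robot as it stands.
- The arm moves only by the shell command python3 -m crank 'ROWS' [OPENING]. ROWS is JSON, one flat list of numbers, 4 for each row, row after row: the shift along the tool's x, y, z in cm, then the turn about the tool's y in degrees. A call has 1 to 10 rows; each row is the pose to reach, as a shift and turn from the pose measured when the call began, along the tool's axes at that moment; what a row does not reach only later rows make up. A row lasts 1/10 s, in which the tool goes at most 50 mm and 8.59 degrees, less where a joint would pass 70% of its speed; a pose out of reach is approached as far as the arm can. A call with a gripper value outside its range is refused whole. OPENING is the gripper command: -1 is shut, 1 is fully open, values between are in proportion, set as the call begins (- or left out, the last holds). The fingers move at their own pace and stop on an object; the grip force is fixed at half the most. Time passes only in rows, so rows that repeat a pose let the fingers close. It gives the time, the measured TCP pose, the force and the opening at its end, in the units of the state.
- bot.get_obs(): the state, without advancing time (a new reading comes with each control period).
- bot.capture(name): name is "side" or "top" or "wrist"; returns (picture, depth): 480x640x3 uint8, red, green, blue; 480x640 float32, m along the optical axis (not along the pixel's ray), 0 where there is no reading.
- bot.camera_info(name): a dict with "mtx" (3x3 intrinsics, pixels), "R" (3x3) and "t" (3): a world point X has camera coordinates R X + t; the wrist camera has in their place "mount" (4x4, takes a point from camera to tool coordinates, whose origin is the TCP and whose axes are the tool frame's). Camera axes: x right, y down, z forward; pixel columns grow to the right and rows downward; lengths in m; the calibration is good to about 2 mm. The wrist camera is an equidistant fisheye: a pixel r from the principal point sees the ray r / f radians off the axis. A picture is of the moment at which its call begins: read the wrist's pose just before it. camera_info takes no time and is no camera call.
- bot.finish_job(): hands the job in, once; it reports no verdict.
The state is a dict: "t": time; "joint_pos": joint angles; "joint_velocities": joint speeds; "effort": joint torques, N m; "tcp_pos": TCP position; "tcp_rot": TCP orientation; "ft_force": force on the tool from outside, world axes, zero at the start; "wrist_torque": the same for the moment, N m; "grip_width": finger opening in m.
Only numpy, scipy, OpenCV 4.12 (cv2) and the standard library are available. Lean on these libraries where they do the work, as an engineer would, in place of code of your own. Each camera call takes 0.05 s, during which the arm holds its last target. There are 200 camera calls.

## Working session

There is one attempt and no reset: what is moved stays moved. The work goes in short steps, Python scripts to look and compute and a shell command to move; the robot and the scene stay as the last step left them, time stands still between calls to the robot, and variables do not carry over. Pictures are saved under pics/ and viewed, about 12 in all and at most 16, crops included, and the job is handed in when it is done.

```bash
ls; mkdir -p pics; python3 - <<'E'
from plant import bot
import cv2
o=bot.get_obs(); print({k:o[k] for k in('t','tcp_pos','tcp_rot','grip_width','joint_pos','ft_force')})
for n in('top','side'):
    p,d=bot.capture(n); cv2.imwrite(f'pics/{n}0.png',p[:,:,::-1]); i=bot.camera_info(n); print(n,i)
    import numpy as np; np.save(f'{n}_d0.npy',d)
print(bot.camera_info('wrist'))
E
```

```text
pics
{'t': 0.0, 'tcp_pos': array([ 0.19336123, -0.64608862,  0.22148868]), 'tcp_rot': array([ 0.10231979, -0.10257718,  0.70032934, -0.69896166]), 'grip_width': 0.08659348712151406, 'joint_pos': array([ 1.25111012,  0.46946406, -0.04859229,  1.53368331,  0.02410734,
        1.14099935, -0.08232662]), 'ft_force': array([-0.3320921 ,  0.04195337,  0.80717787])}
top {'mtx': array([[496.7036174 ,   0.        , 313.35766519],
       [  0.        , 496.7036174 , 241.10162834],
       [  0.        ,   0.        ,   1.        ]]), 'R': array([[-0.0124359 , -0.99983713, -0.01307879],
       [-0.98425563,  0.01454632, -0.17615123],
       [ 0.17631279,  0.01068228, -0.98427623]]), 't': array([-0.05852756,  0.56977093,  1.27289896])}
side {'mtx': array([[503.74291389,   0.        , 326.96093278],
       [  0.        , 503.74291389, 241.73340102],
       [  0.        ,   0.        ,   1.        ]]), 'R': array([[-0.99445559, -0.10401919, -0.01543034],
       [-0.04280775,  0.53447051, -0.84410235],
       [ 0.0960499 , -0.83876176, -0.53596001]]), 't': array([0.53292227, 0.09901601, 1.0319918 ])}
{'mtx': array([[371.64829954,   0.        , 318.88344298],
       [  0.        , 371.64829954, 237.36989034],
       [  0.        ,   0.        ,   1.        ]]), 'mount': array([[-8.64944766e-05,  9.57770982e-01,  2.87532151e-01,
        -7.84247833e-02],
       [ 6.48700642e-04, -2.87532037e-01,  9.57770801e-01,
        -1.60978858e-01],
       [ 9.99999786e-01,  2.69364175e-04, -5.96436718e-04,
         1.01010824e-03],
       [ 0.00000000e+00,  0.00000000e+00,  0.00000000e+00,
         1.00000000e+00]])}
```

View pics/top0.png

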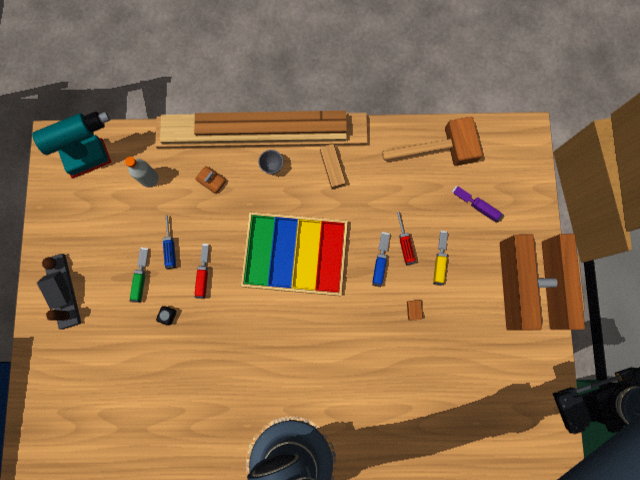

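View pics/side0.png

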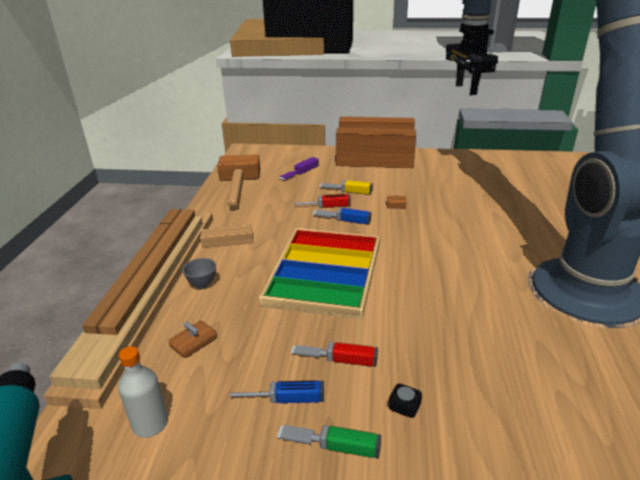

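The top view shows the troughs from left to right as green, blue, yellow and red at columns 258–335. The chisels are green (138,275), red (202,270), blue (382,260) and yellow (442,258). The screwdrivers are blue (169,245) and red (407,245), and the purple look-alike is at (480,205). The side view agrees.

```bash
cat > h.py <<'E'
import numpy as np, cv2
from plant import bot
from scipy.spatial.transform import Rotation as Rot
def cast(n,uv,z):
    i=bot.camera_info(n); uv=np.atleast_2d(uv).astype(float)
    r=np.c_[uv,np.ones(len(uv))]@np.linalg.inv(i['mtx']).T@i['R']; c=-i['R'].T@i['t']
    return c+r*((z-c[2])/r[:,2])[:,None]
HUE={'red':[(0,5),(175,180)],'yellow':[(24,34)],'green':[(50,75)],'blue':[(102,122)]}
def masks(img,c,smin=165):
    h=cv2.cvtColor(img,cv2.COLOR_RGB2HSV); m=np.zeros(h.shape[:2],bool)
    for a,b in HUE[c]: m|=(h[...,0]>=a)&(h[...,0]<=b)&(h[...,1]>smin)&(h[...,2]>60)
    return m.astype(np.uint8)
def blobs(img,c,amin=100):
    out=[]
    for k in cv2.findContours(masks(img,c),cv2.RETR_EXTERNAL,cv2.CHAIN_APPROX_NONE)[0]:
        if cv2.contourArea(k)>amin: out.append(k[:,0,:])
    return out
def rect(P):
    """min-area rectangle of world xy points: centre, long-axis angle (deg, in (-90,90]), sizes mm"""
    (c,(w,h),a)=cv2.minAreaRect((P[:,:2]*1000).astype(np.float32))
    if w<h: w,h,a=h,w,a+90
    a=(a+90)%180-90
    return np.round(np.array(c)/1000,4),round(a,1),round(w,1),round(h,1)
def tool():
    o=bot.get_obs(); q=o['tcp_rot']; return o['tcp_pos'],Rot.from_quat([q[1],q[2],q[3],q[0]]).as_matrix()
E
python3 - <<'E'
from h import *
print('R tool\n',tool()[1].round(3))
for n in('top','side'):
    img=cv2.imread(f'pics/{n}0.png')[:,:,::-1]
    for c in HUE:
        for k in blobs(img,c):
            z=.024 if len(k)>120 else .03
            print(n,c,k.mean(0).round(),cv2.contourArea(k),rect(cast(n,k,z)))
E
```

```text
R tool
 [[-0.958 -0.001  0.287]
 [-0.287  0.002 -0.958]
 [ 0.    -1.    -0.002]]
top red [201. 282.] 241.5 (array([0.4636, 0.2361]), -4.0, 70.0, 29.5)
top red [407. 249.] 240.0 (array([ 0.5477, -0.3178]), 10.4, 70.6, 28.6)
top red [330. 256.] 1503.5 (array([ 0.5325, -0.1095]), -5.9, 189.7, 62.2)
top yellow [440. 269.] 202.5 (array([ 0.4926, -0.4024]), -10.4, 69.3, 26.6)
top yellow [304. 253.] 1398.5 (array([ 0.5391, -0.0455]), -6.0, 189.0, 62.2)
top green [136. 286.] 190.5 (array([0.4565, 0.4104]), -6.6, 68.8, 23.2)
top green [259. 250.] 1478.0 (array([0.5524, 0.0822]), -6.1, 187.9, 62.3)
top blue [379. 270.] 212.0 (array([ 0.4909, -0.2404]), -11.5, 69.4, 25.3)
top blue [168. 253.] 191.5 (array([0.5469, 0.3277]), 8.4, 70.3, 24.1)
top blue [282. 252.] 1465.5 (array([0.5458, 0.0188]), -6.0, 188.6, 61.2)
side red [353. 354.] 713.5 (array([0.4653, 0.2522]), -4.4, 71.1, 44.0)
side red [334. 240.] 936.0 (array([ 0.5319, -0.1137]), -6.0, 187.0, 55.3)
side red [335. 200.] 257.5 (array([ 0.5457, -0.2964]), 4.3, 69.0, 61.6)
side yellow [328. 256.] 1130.0 (array([ 0.5389, -0.0477]), -5.7, 188.7, 57.4)
side yellow [357. 187.] 231.5 (array([ 0.4927, -0.3803]), -88.1, 73.1, 66.4)
side green [352. 441.] 1027.5 (array([0.4578, 0.4174]), -5.8, 69.7, 36.7)
side green [315. 291.] 1610.0 (array([0.5525, 0.0799]), -6.1, 185.8, 59.4)
side blue [298. 392.] 812.5 (array([0.5465, 0.3355]), 7.1, 70.0, 40.3)
side blue [322. 273.] 1331.5 (array([0.5459, 0.017 ]), -6.0, 186.0, 57.7)
side blue [354. 216.] 267.5 (array([ 0.4917, -0.2202]), -11.5, 73.5, 56.4)
```

The masks put all ten blobs at plausible positions. The coloured handle part is 70 mm long, so a grey ferrule fills the other 20 mm and the origin lies about 10 mm ahead of the colour centre. I'll start with yellow.

```bash
cat >> h.py <<'E'
def delta(x,y,z,yaw):
    """shift (cm, tool axes) and turn (deg) to TCP x,y,z with the jaws across a tool lying at yaw (deg)"""
    p,R=tool(); d=R.T@(np.array([x,y,z])-p)*100
    now=np.degrees(np.arctan2(R[1,2],R[0,2])); t=-(yaw-90-now); t=(t+90)%180-90
    print('shift',d.round(2),'turn',round(t,1),'n rows',int(np.ceil(max(np.linalg.norm(d)/5,abs(t)/8.59))))
def wcast(uv,z,pose):
    i=bot.camera_info('wrist'); uv=np.atleast_2d(uv).astype(float); K=i['mtx']; M=i['mount']; p,R=pose
    q=(uv-K[:2,2])/K[0,0]; r=np.linalg.norm(q,axis=1)+1e-9
    v=np.c_[q*(np.sin(r)/r)[:,None],np.cos(r)]@M[:3,:3].T@R.T; c=p+R@M[:3,3]
    return c+v*((z-c[2])/v[:,2])[:,None]
def wlook(name,colours,z=.03,amin=300):
    pose=tool(); img,d=bot.capture('wrist'); cv2.imwrite(f'pics/{name}.png',img[:,:,::-1]); np.save(name+'_d.npy',d)
    for c in colours:
        for k in blobs(img,c,amin):
            r=rect(wcast(k,z,pose)); a=np.radians(r[1]); print(c,k.mean(0).round(),*r,'origin',(r[0]+.010*np.array([np.cos(a),np.sin(a)])).round(4))
E
python3 -c "
from h import *
delta(.502,-.404,.15,-10.4)"
```

```text
shift [-36.51   7.19 -14.34] turn 27.1 n rows 8
```

```bash
python3 -m crank '[-4,1,-1.5,3, -8,2,-3,6, -12.5,3,-5,10, -17,4,-6.7,14, -21.5,5,-8.5,18, -26,6,-10.2,21, -30.5,7,-12,24, -34,7.2,-13.3,27.1, -36.5,7.2,-14.3,27.1, -36.5,7.2,-14.3,27.1]' -0.1; python3 -c "
from h import *
wlook('w1',['yellow','red','blue']); delta(.502,-.404,.15,-10.4)"
```

```text
t: 1.1
tcp_pos: [0.5064, -0.3992, 0.1491]
tcp_rot: [-0.061, 0.061, 0.706, -0.703]
ft_force: [-0.2, 0.0, -0.3]
grip_width: 0.0391
red [ 32. 217.] [ 0.5593 -0.1215] -5.9 133.5 60.4 origin [ 0.5692 -0.1225]
red [211. 196.] [ 0.5496 -0.3241] 11.2 68.6 25.4 origin [ 0.5594 -0.3222]
shift [ 0.14 -0.08  0.23] turn 0.2 n rows 1
```

View pics/w1.png

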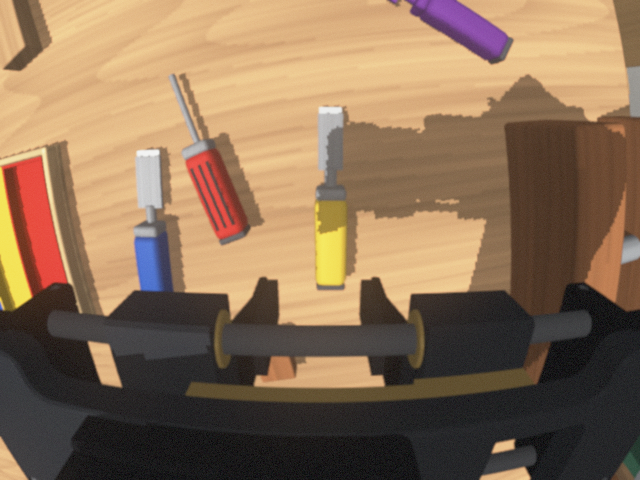

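The wrist view shows the yellow chisel centred at (331,240), with its tip at (330,107) and butt at (331,289). It lies between the fingers' columns, and the red screwdriver at (211,196) is clear of them. The yellow mask missed it, so I'll check the hue and the butt-to-tip length.

```bash
python3 - <<'E'
from h import *
img=cv2.imread('pics/w1.png'); print(cv2.cvtColor(img,cv2.COLOR_BGR2HSV)[[205,240,270],331])
pose=tool()
P=np.r_[wcast([[331,290],[331,187],[331,198],[331,285],[316,240],[347,240]],.03,pose),wcast([[330,107]],.012,pose)]
print(P.round(4)); print('len',np.linalg.norm(P[6,:2]-P[0,:2]), 'yaw',np.degrees(np.arctan2(*(P[6]-P[0])[[1,0]])))
E
sed -i "s/'yellow':\[(24,34)\]/'yellow':[(22,34)]/" h.py
python3 - <<'E'
from h import *
img=cv2.imread('pics/w1.png')[:,:,::-1]
for k in blobs(img,'yellow',300): print(k.mean(0),rect(wcast(k,.03,tool())))
E
```

```text
[[ 22 160 164]
 [ 27 157 244]
 [ 27 161 244]]
[[ 0.4517 -0.4036  0.03  ]
 [ 0.5361 -0.4178  0.03  ]
 [ 0.5277 -0.4164  0.03  ]
 [ 0.4562 -0.4043  0.03  ]
 [ 0.4966 -0.3991  0.03  ]
 [ 0.4923 -0.4232  0.03  ]
 [ 0.5969 -0.4282  0.012 ]]
len 0.14731642993501717 yaw -9.61961269849333
[  9.10091743 289.36697248] (array([ 0.5   , -0.0464]), 29.3, 60.1, 59.0)
```

```bash
sed -i 's/r\[0\]+.010/r[0]+.0045/; s/smin=165/smin=148/' h.py; python3 -c "
from h import *
delta(.4963,-.4114,.018,-10)"
```

```text
shift [ 0.55 13.12  1.1 ] turn -0.2 n rows 3
```

```bash
python3 -m crank '[0.5,2,1.1,0, 0.55,5,1.1,0, 0.55,8,1.1,0, 0.55,10.5,1.1,0, 0.55,12,1.1,0, 0.55,13,1.1,0, 0.55,13.1,1.1,0, 0.55,13.1,1.1,0]' 0.1; python3 -m crank '[0,0,0,0, 0,0,0,0, 0,0,0,0, 0,0,0,0, 0,0,0,0]' -1; python3 -c "
from h import *
delta(.4963,-.4114,.018,-10)"
```

```text
t: 1.95
tcp_pos: [0.4966, -0.4121, 0.0189]
tcp_rot: [-0.063, 0.063, 0.705, -0.704]
ft_force: [0.0, -0.1, -0.1]
grip_width: 0.0473
t: 2.45
tcp_pos: [0.4972, -0.4116, 0.0195]
tcp_rot: [-0.062, 0.063, 0.705, -0.703]
ft_force: [-0.0, 3.1, 4.7]
grip_width: 0.0259
shift [ 0.09  0.15 -0.  ] turn -0.2 n rows 1
```

Gripped at 25.9 mm, as expected. Next I lift, carry it to the yellow trough and hover there.

```bash
python3 -m crank '[0,-1,0,0, 0,-3,0,0, 0,-5,0,0, 0,-7,0,0, 0,-8,0,0, 0,-8,0,0]'; python3 -c "
from h import *
delta(.509,-.0434,.098,-6)"
```

```text
t: 3.05
tcp_pos: [0.4977, -0.4128, 0.1013]
tcp_rot: [-0.062, 0.064, 0.704, -0.704]
ft_force: [0.2, -0.5, -1.4]
grip_width: 0.0257
shift [  5.41   0.33 -36.56] turn -4.2 n rows 8
```

```bash
python3 -m crank '[0.4,0,-3,0, 1,0,-7,-1, 1.8,0,-11.5,-1.5, 2.5,0,-16.5,-2, 3.2,0.1,-21.5,-3, 3.9,0.2,-26.5,-3.5, 4.5,0.3,-31,-4, 5,0.3,-34.5,-4.2, 5.4,0.3,-36.5,-4.2, 5.4,0.3,-36.5,-4.2]'; python3 -c "
from h import *
wlook('w2',['yellow','red','blue']); delta(.509,-.0434,.028,-6)"
```

```text
t: 4.05
tcp_pos: [0.5083, -0.0401, 0.0974]
tcp_rot: [-0.034, 0.035, 0.707, -0.706]
ft_force: [0.9, 0.1, -1.4]
grip_width: 0.0259
yellow [319. 365.] [ 0.4186 -0.0323] 82.7 35.8 17.0 origin [ 0.4192 -0.0278]
yellow [340. 149.] [ 0.5423 -0.0489] -5.3 176.4 58.7 origin [ 0.5468 -0.0493]
red [ 24. 291.] [0.4965 0.2225] -69.5 53.9 22.5 origin [0.4981 0.2183]
red [629. 169.] [ 0.5479 -0.2946] 4.8 69.5 31.2 origin [ 0.5524 -0.2942]
red [416. 180.] [ 0.542  -0.1091] -6.0 169.1 61.7 origin [ 0.5465 -0.1096]
blue [568. 244.] [ 0.495  -0.2309] -11.7 68.3 37.8 origin [ 0.4994 -0.2318]
blue [220. 162.] [0.5539 0.0149] -6.0 168.4 60.4 origin [0.5584 0.0144]
shift [-0.06  6.95  0.06] turn 0.2 n rows 2
```

View pics/w2.png

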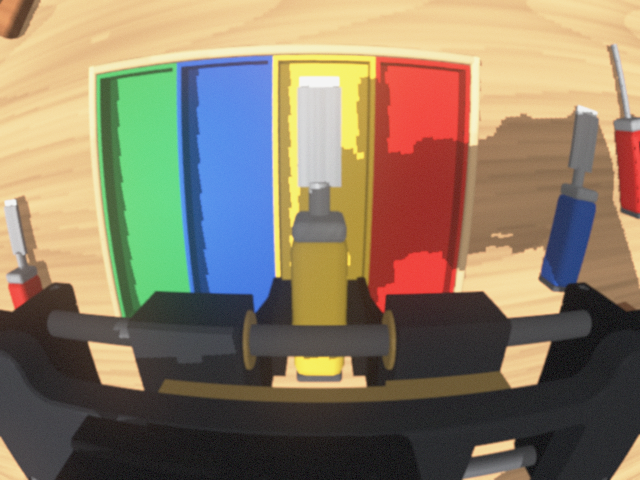

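The chisel is level and aligned above the yellow trough, with the blade at column 320 and the trough spanning 277–373. The trough measurements agree to about 1 mm, so I lower it.

```bash
python3 -m crank '[0,1.5,0.1,0, 0,3.5,0.1,0, 0,5,0.1,0, 0,6,0.1,0, 0,6.5,0.1,0, 0,6.8,0.1,0, 0,6.8,0.1,0, 0,6.8,0.1,0]'
```

```text
t: 4.9
tcp_pos: [0.5089, -0.0438, 0.03]
tcp_rot: [-0.035, 0.037, 0.706, -0.706]
ft_force: [-0.3, 0.5, -0.8]
grip_width: 0.0253
```

```bash
python3 -m crank '[0,0.1,0,0, 0,0.15,0,0, 0,0.15,0,0]'; python3 -m crank '[0,0,0,0, 0,0,0,0, 0,0,0,0]' -0.1;  python3 -m crank '[0,-1,0,0, 0,-3,0,0, 0,-6,0,0, 0,-9,0,0, 0,-12,0,0, 0,-12,0,0]'; python3 -c "
from h import *
delta(.495,-.2435,.15,-11.5)"
```

```text
t: 5.2
tcp_pos: [0.509, -0.0438, 0.0287]
tcp_rot: [-0.035, 0.037, 0.706, -0.706]
ft_force: [-0.1, 0.1, -0.9]
grip_width: 0.0256
t: 5.5
tcp_pos: [0.5092, -0.0438, 0.0289]
tcp_rot: [-0.034, 0.037, 0.706, -0.706]
ft_force: [-0.4, 0.6, 0.8]
grip_width: 0.0374
t: 6.1
tcp_pos: [0.5119, -0.0438, 0.1537]
tcp_rot: [-0.031, 0.04, 0.706, -0.706]
ft_force: [0.4, 0.3, 0.5]
grip_width: 0.039
shift [-0.33  0.36 20.04] turn 5.7 n rows 5
```

```bash
python3 -m crank '[0,0,3,1, -0.1,0,7.5,2, -0.2,0.1,12,4, -0.3,0.2,16.5,5.7, -0.3,0.3,19,5.7, -0.3,0.3,20,5.7, -0.3,0.3,20,5.7]' 0.05; python3 -c "
from h import *
wlook('w3',['blue','red','yellow']); print(tool()[1].round(3));delta(.495,-.245,.019,-11.5)"
```

```text
t: 6.8
tcp_pos: [0.4942, -0.2439, 0.1503]
tcp_rot: [-0.067, 0.076, 0.704, -0.703]
ft_force: [0.8, 0.7, 0.4]
grip_width: 0.0457
blue [ 57. 224.] [0.5492 0.0016] -6.0 169.2 40.2 origin [0.5537 0.0011]
red [157. 200.] [ 0.545 -0.116] -6.1 162.6 62.0 origin [ 0.5495 -0.1165]
red [399. 145.] [ 0.5488 -0.3187] 10.8 69.3 26.7 origin [ 0.5532 -0.3179]
yellow [ 95. 211.] [ 0.543  -0.0529] -5.9 179.3 60.7 origin [ 0.5475 -0.0534]
[[-0.98   0.013 -0.199]
 [ 0.199  0.001 -0.98 ]
 [-0.012 -1.    -0.003]]
shift [ 0.08 13.13  0.32] turn 0.0 n rows 3
```

View pics/w3.png

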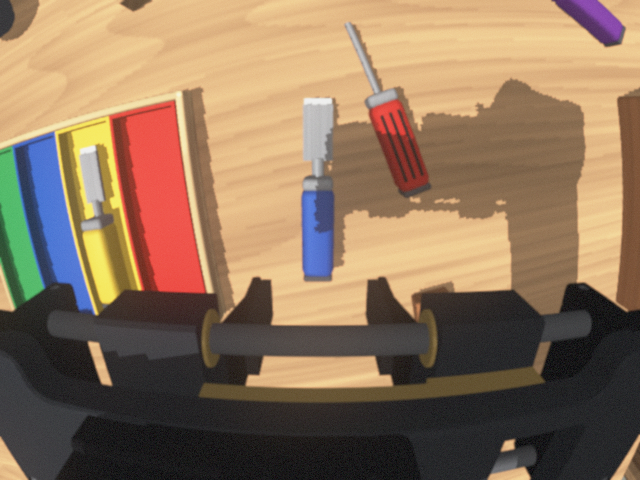

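The blue chisel is centred at (317,236), with its tip at (318,98) and butt at (317,279). Yellow lies in its trough at (97,240). I'll cast the blue points directly.

```bash
python3 - <<'E'
from h import *
img=cv2.imread('pics/w3.png'); print(cv2.cvtColor(img,cv2.COLOR_BGR2HSV)[[205,240,265],317])
pose=tool()
P=np.r_[wcast([[317,280],[302,236],[333,236]],.03,pose),wcast([[318,98]],.012,pose)]
print(P.round(4)); v=(P[3]-P[0])[:2]; a=np.arctan2(v[1],v[0]); print(np.linalg.norm(v),np.degrees(a))
o=P[0,:2]+.045*v/np.linalg.norm(v); print(o); delta(*o,.019,np.degrees(a))
E
```

```text
[[117 100 122]
 [112 153 207]
 [113 149 211]]
[[ 0.4552 -0.2332  0.03  ]
 [ 0.4943 -0.2291  0.03  ]
 [ 0.4895 -0.2531  0.03  ]
 [ 0.5983 -0.263   0.012 ]]
0.1462079847731731 -11.763577137531948
[ 0.49925484 -0.24232898]
shift [-0.29 13.14 -0.02] turn 0.3 n rows 3
```

```bash
sed -i 's/smin=148/smin=135/' h.py; python3 -m crank '[-0.3,2,0,0, -0.3,5,0,0, -0.3,8,0,0, -0.3,10.5,0,0, -0.3,12,0,0, -0.3,13,0,0, -0.3,13.1,0,0, -0.3,13.1,0,0]'; python3 -m crank '[0,0,0,0, 0,0,0,0, 0,0,0,0, 0,0,0,0]' -1;  python3 -m crank '[0,-1,0,0, 0,-3,0,0, 0,-5,0,0, 0,-7,0,0, 0,-8,0,0, 0,-8,0,0]'; python3 -c "
from h import *
import math
c=np.array([.5457,.0178]); a=np.radians(-6); print(c-.03*np.array([np.cos(a),np.sin(a)])); delta(*(c-.03*np.array([np.cos(a),np.sin(a)])),.1,-6)"
```

```text
t: 7.65
tcp_pos: [0.5, -0.2416, 0.0198]
tcp_rot: [-0.065, 0.075, 0.704, -0.703]
ft_force: [0.4, 0.3, 0.3]
grip_width: 0.0458
t: 8.05
tcp_pos: [0.5004, -0.2422, 0.0205]
tcp_rot: [-0.065, 0.075, 0.704, -0.703]
ft_force: [-0.0, -0.7, 3.4]
grip_width: 0.0256
t: 8.65
tcp_pos: [0.5001, -0.2426, 0.1021]
tcp_rot: [-0.064, 0.077, 0.704, -0.703]
ft_force: [-0.4, -0.8, -1.5]
grip_width: 0.0257
[0.51586434 0.02093585]
shift [  3.67   0.21 -26.14] turn -5.4 n rows 6
```

```bash
python3 -m crank '[0.4,0,-3,-1, 1,0,-7.5,-2, 1.7,0.1,-12,-3.5, 2.4,0.1,-16.5,-4.5, 3,0.2,-20.5,-5.4, 3.4,0.2,-24,-5.4, 3.7,0.2,-26,-5.4, 3.7,0.2,-26.1,-5.4, 3.7,0.2,-26.1,-5.4]'; python3 -c "
from h import *
delta(.5159,.0209,.0305,-6)"
```

```text
t: 9.55
tcp_pos: [0.5148, 0.0203, 0.0993]
tcp_rot: [0.031, -0.042, -0.706, 0.706]
ft_force: [-0.2, -0.9, -2.4]
grip_width: 0.0253
shift [ 0.    6.88 -0.07] turn 0.0 n rows 2
```

```bash
python3 -m crank '[0,1.5,-0.1,0, 0,3.5,-0.1,0, 0,5,-0.1,0, 0,6,-0.1,0, 0,6.5,-0.1,0, 0,6.9,-0.1,0, 0,6.9,-0.1,0, 0,6.9,-0.1,0]'; python3 -m crank '[0,0.1,0,0, 0,0.1,0,0]'
```

```text
t: 10.35
tcp_pos: [0.5164, 0.0211, 0.0308]
tcp_rot: [0.031, -0.043, -0.706, 0.706]
ft_force: [0.6, -0.1, -1.7]
grip_width: 0.0252
t: 10.55
tcp_pos: [0.5167, 0.0212, 0.0301]
tcp_rot: [0.031, -0.043, -0.706, 0.706]
ft_force: [0.3, 0.6, -1.8]
grip_width: 0.0255
```

```bash
python3 -m crank '[0,0.05,0,0, 0,0.05,0,0, 0,0.05,0,0, 0,0.05,0,0]' -0.1;  python3 -m crank '[0,-1,0,0, 0,-3,0,0, 0,-6,0,0, 0,-9,0,0, 0,-12,0,0, 0,-12,0,0]'; python3 -c "
from h import *
delta(.468,.238,.15,-4)"
```

```text
t: 10.95
tcp_pos: [0.5169, 0.0212, 0.0298]
tcp_rot: [0.03, -0.043, -0.706, 0.706]
ft_force: [0.0, 0.6, 0.7]
grip_width: 0.0385
t: 11.55
tcp_pos: [0.5177, 0.0218, 0.1547]
tcp_rot: [-0.027, 0.047, 0.706, -0.706]
ft_force: [0.4, 0.2, 0.2]
grip_width: 0.0392
shift [  7.21   0.32 -20.99] turn -2.0 n rows 5
```

```bash
python3 -m crank '[1,0,-3,0, 2.5,0,-7.5,-1, 4,0.1,-12,-2, 5.5,0.2,-16.5,-2, 6.7,0.3,-19.5,-2, 7.2,0.3,-21,-2, 7.2,0.3,-21,-2]' 0.05; python3 -c "
from h import *
wlook('w4',['red','green','blue'])"
```

```text
t: 12.25
tcp_pos: [0.4667, 0.2409, 0.15]
tcp_rot: [-0.013, 0.032, 0.707, -0.706]
ft_force: [0.6, 0.1, -0.0]
grip_width: 0.0456
red [320. 233.] [0.4663 0.2391] -4.2 69.7 24.2 origin [0.4708 0.2388]
red [634. 153.] [ 0.5335 -0.0774] 2.5 186.6 36.6 origin [ 0.538  -0.0772]
green [506.  86.] [0.583  0.0809] -6.1 105.4 59.3 origin [0.5875 0.0804]
blue [  6. 463.] [0.0671 0.8287] -38.5 164.9 40.2 origin [0.0706 0.8259]
blue [200. 142.] [0.5475 0.3283] 6.4 67.5 19.4 origin [0.552  0.3288]
blue [559. 128.] [0.5464 0.0235] -6.0 183.0 60.0 origin [0.5509 0.023 ]
```

View pics/w4.png

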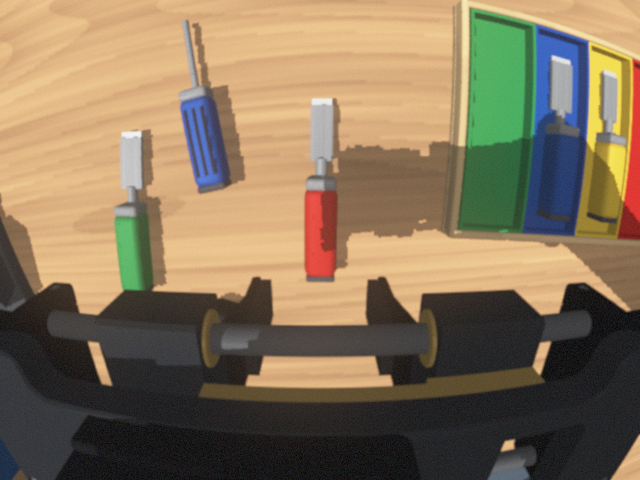

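The red chisel is at (320,233), with a measured handle of 69.7×24.2 mm and a broad blade. Blue and yellow lie in their troughs, at (560,170) and (607,150). Next I grasp red.

```bash
python3 -c "
from h import *
delta(.4708,.2388,.019,-4.2)"
```

```text
shift [ 0.02 13.1  -0.03] turn 0.4 n rows 3
```

```bash
python3 -m crank '[0,2,0,0, 0,5,0,0.4, 0,8,0,0.4, 0,10.5,0,0.4, 0,12,0,0.4, 0,13,0,0.4, 0,13.1,0,0.4, 0,13.1,0,0.4]'; python3 -m crank '[0,0,0,0, 0,0,0,0, 0,0,0,0, 0,0,0,0]' -1;  python3 -m crank '[0,-1,0,0, 0,-3,0,0, 0,-5,0,0, 0,-7,0,0, 0,-8,0,0, 0,-8,0,0]'; python3 -c "
from h import *
delta(.5025,-.107,.1,-6)"
```

```text
t: 13.1
tcp_pos: [0.4716, 0.2379, 0.0193]
tcp_rot: [0.017, -0.036, -0.707, 0.707]
ft_force: [0.3, -0.0, -0.4]
grip_width: 0.0456
t: 13.5
tcp_pos: [0.4721, 0.2384, 0.0199]
tcp_rot: [-0.016, 0.037, 0.707, -0.706]
ft_force: [-0.6, 1.2, 2.9]
grip_width: 0.0253
t: 14.1
tcp_pos: [0.4705, 0.2388, 0.1015]
tcp_rot: [-0.015, 0.038, 0.707, -0.706]
ft_force: [1.1, 0.1, -2.6]
grip_width: 0.0256
shift [-5.78  0.2  34.25] turn 1.7 n rows 7
```

```bash
python3 -m crank '[-0.5,0,3,0, -1.2,0,7,0.5, -2,0,11.5,1, -2.8,0.1,16.5,1.5, -3.6,0.1,21.5,1.7, -4.4,0.2,26,1.7, -5,0.2,30,1.7, -5.5,0.2,33,1.7, -5.8,0.2,34.2,1.7, -5.8,0.2,34.2,1.7]'; python3 -c "
from h import *
delta(.5025,-.107,.030,-6)"
```

```text
t: 15.1
tcp_pos: [0.5023, -0.1082, 0.0992]
tcp_rot: [-0.028, 0.049, 0.707, -0.705]
ft_force: [0.2, 0.1, -0.7]
grip_width: 0.0256
shift [ 0.2   6.92 -0.09] turn -0.2 n rows 2
```

```bash
python3 -m crank '[0.1,1.5,-0.1,0, 0.1,3.5,-0.1,0, 0.1,5,-0.1,0, 0.2,6,-0.1,0, 0.2,6.5,-0.1,0, 0.2,6.9,-0.1,0, 0.2,6.9,-0.1,0, 0.2,6.9,-0.1,0]'; python3 -m crank '[0,0.1,0,0, 0,0.1,0,0]'
```

```text
t: 15.9
tcp_pos: [0.5029, -0.1068, 0.0307]
tcp_rot: [-0.027, 0.049, 0.707, -0.705]
ft_force: [0.9, -0.0, -1.5]
grip_width: 0.0255
t: 16.1
tcp_pos: [0.5033, -0.1069, 0.0301]
tcp_rot: [-0.027, 0.05, 0.707, -0.705]
ft_force: [0.1, 0.3, -1.6]
grip_width: 0.0253
```

```bash
python3 -m crank '[0,0.1,0,0, 0,0.1,0,0, 0,0.1,0,0, 0,0.1,0,0]' -0.1;  python3 -m crank '[0,-1,0,0, 0,-3,0,0, 0,-6,0,0, 0,-9,0,0, 0,-12,0,0, 0,-12,0,0]'; python3 -c "
from h import *
delta(.461,.411,.15,-6.5)"
```

```text
t: 16.5
tcp_pos: [0.5034, -0.1069, 0.0292]
tcp_rot: [-0.027, 0.05, 0.707, -0.705]
ft_force: [-0.2, 0.6, 0.2]
grip_width: 0.0385
t: 17.1
tcp_pos: [0.5025, -0.1074, 0.154]
tcp_rot: [-0.024, 0.053, 0.706, -0.705]
ft_force: [0.5, 0.4, -0.5]
grip_width: 0.0395
shift [  9.75   0.18 -51.09] turn 0.3 n rows 11
```

```bash
python3 -m crank '[0.5,0,-3,0, 1.3,0,-7.5,0, 2.2,0,-12,0, 3,0,-16.5,0, 3.9,0.1,-21,0, 4.8,0.1,-25.5,0, 5.7,0.1,-30,0, 6.6,0.2,-34.5,0, 7.5,0.2,-39,0, 8.2,0.2,-43,0]' 0.05; python3 -c "
from h import *
delta(.461,.411,.15,-6.5)"
```

```text
t: 18.1
tcp_pos: [0.4666, 0.3311, 0.15]
tcp_rot: [-0.023, 0.052, 0.706, -0.705]
ft_force: [0.2, 0.1, 0.3]
grip_width: 0.0457
shift [ 1.41 -0.03 -7.88] turn 0.4 n rows 2
```

```bash
python3 -m crank '[0.7,0,-4,0.4, 1.2,0,-7,0.4, 1.4,0,-7.9,0.4, 1.4,0,-7.9,0.4]'; python3 -c "
from h import *
wlook('w5',['green','blue']); delta(.461,.411,.019,-6.5)"
```

```text
t: 18.5
tcp_pos: [0.4601, 0.4123, 0.1493]
tcp_rot: [-0.025, 0.054, 0.706, -0.706]
ft_force: [-0.3, -0.2, -0.9]
grip_width: 0.0452
green [624. 125.] [0.5531 0.0962] -5.2 181.7 49.2 origin [0.5576 0.0958]
blue [  9. 466.] [0.0909 1.0021] -40.9 156.8 56.1 origin [0.0943 0.9992]
blue [409. 114.] [0.5471 0.3331] 3.2 68.5 21.5 origin [0.5516 0.3334]
shift [ 0.53 13.01 -0.04] turn -0.0 n rows 3
```

View pics/w5.png

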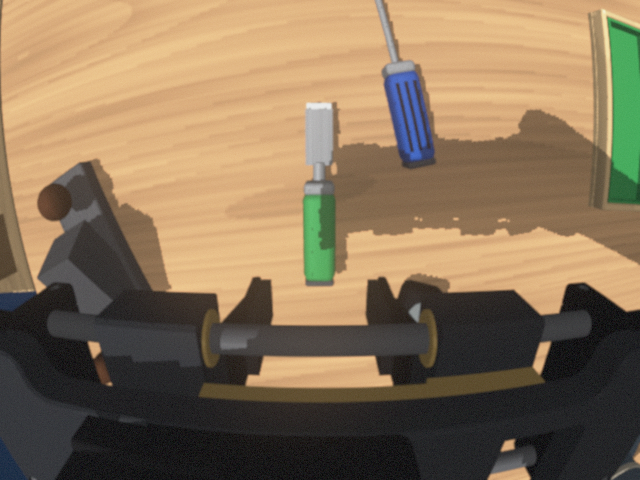

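The green chisel is at (319,240), with its tip at (319,103) and butt at (319,284). A dark box peeks out at (425,300) near the right finger, so I'll check how far it is.

```bash
python3 - <<'E'
from h import *
pose=tool()
P=np.r_[wcast([[319,285],[304,240],[336,240]],.03,pose),wcast([[319,103]],.012,pose)]
print(P.round(4)); v=(P[3]-P[0])[:2]; a=np.arctan2(v[1],v[0]); print(np.linalg.norm(v),np.degrees(a))
o=P[0,:2]+.046*v/np.linalg.norm(v); print(o); delta(*o,.019,np.degrees(a))
d=np.load('top_d0.npy'); i=bot.camera_info('top')
ys,xs=np.mgrid[303:328,153:182]; z=d[ys,xs].ravel()
X=(np.linalg.inv(i['mtx'])@np.c_[xs.ravel(),ys.ravel(),np.ones(z.size)].T*z-i['t'][:,None]).T@i['R']
X=X[X[:,2]>.012]; print('box',X.min(0),X.max(0))
E
```

```text
[[0.4203 0.414  0.03  ]
 [0.4595 0.4215 0.03  ]
 [0.4567 0.3964 0.03  ]
 [0.5657 0.3975 0.012 ]]
0.14633696815532052 -6.495136514329624
[0.46602775 0.40883728]
shift [ 0.   13.03  0.11] turn -0.0 n rows 3
box [ 0.33564404 -0.08040356  0.01203841] [0.40412368 0.35377723 1.35248456]
```

```bash
python3 -m crank '[0,2,0.1,0, 0,5,0.1,0, 0,8,0.1,0, 0,10.5,0.1,0, 0,12,0.1,0, 0,13,0.1,0, 0,13,0.1,0, 0,13,0.1,0]'; python3 -m crank '[0,0,0,0, 0,0,0,0, 0,0,0,0, 0,0,0,0]' -1;  python3 -m crank '[0,-1,0,0, 0,-3,0,0, 0,-5,0,0, 0,-7,0,0, 0,-8,0,0, 0,-8,0,0]'; python3 -c "
from h import *
delta(.5225,.0845,.1,-6)"
```

```text
t: 19.35
tcp_pos: [0.4667, 0.4091, 0.0202]
tcp_rot: [-0.026, 0.055, 0.706, -0.706]
ft_force: [1.0, -0.3, 0.2]
grip_width: 0.0457
t: 19.75
tcp_pos: [0.4671, 0.4098, 0.021]
tcp_rot: [-0.025, 0.055, 0.707, -0.705]
ft_force: [-0.1, 0.8, 1.8]
grip_width: 0.0253
t: 20.35
tcp_pos: [0.4643, 0.4105, 0.1027]
tcp_rot: [-0.024, 0.056, 0.707, -0.704]
ft_force: [-0.6, 0.2, -1.4]
grip_width: 0.0255
shift [-9.48  0.47 31.73] turn -0.5 n rows 7
```

```bash
python3 -m crank '[-1,0,3,0, -2.2,0,7,0, -3.5,0.1,11.5,0, -4.8,0.2,16,-0.5, -6,0.3,20.5,-0.5, -7.2,0.4,25,-0.5, -8.4,0.4,28.5,-0.5, -9.2,0.5,31,-0.5, -9.5,0.5,31.7,-0.5, -9.5,0.5,31.7,-0.5]'; python3 -c "
from h import *
print(tool()[1].round(3)); delta(.5225,.0843,.0315,-6)"
```

```text
t: 21.35
tcp_pos: [0.5225, 0.0837, 0.099]
tcp_rot: [-0.023, 0.054, 0.707, -0.705]
ft_force: [-0.4, 0.2, -0.9]
grip_width: 0.0252
[[-0.993  0.044 -0.108]
 [ 0.108  0.001 -0.994]
 [-0.043 -0.999 -0.006]]
shift [ 0.3   6.74 -0.02] turn -0.2 n rows 2
```

```bash
python3 -m crank '[0.1,1.5,0,0, 0.1,3.5,0,0, 0.2,5,0,0, 0.2,6,0,0, 0.3,6.4,0,0, 0.3,6.7,0,0, 0.3,6.7,0,0, 0.3,6.7,0,0]'; python3 -m crank '[0,0.1,0,0, 0,0.1,0,0]'
```

```text
t: 22.15
tcp_pos: [0.5229, 0.0844, 0.0324]
tcp_rot: [-0.022, 0.054, 0.707, -0.704]
ft_force: [1.1, -0.5, -0.1]
grip_width: 0.0255
t: 22.35
tcp_pos: [0.5233, 0.0844, 0.0319]
tcp_rot: [-0.022, 0.054, 0.707, -0.704]
ft_force: [-0.5, -0.3, -0.8]
grip_width: 0.0256
```

```bash
python3 -m crank '[0,0.15,0,0, 0,0.15,0,0]'; python3 -m crank '[0,0,0,0, 0,0,0,0, 0,0,0,0, 0,0,0,0]' -0.1;  python3 -m crank '[0,-1,0,0, 0,-3,0,0, 0,-6,0,0, 0,-10,0,0, 0,-14,0,0, 0,-18,0,0, 0,-18,0,0]'; python3 -m crank '[0,0,-4,0, 0,0,-9,0, 0,0,-14,0, 0,0,-19,0, 0,0,-24,0, 0,0,-28,0, 0,0,-30,0, 0,0,-30,0]'; python3 - <<'E'
from h import *
p,d=bot.capture('top'); s,ds=bot.capture('side')
a=cv2.resize(p[190:310,110:470],None,fx=2,fy=2,interpolation=cv2.INTER_CUBIC); b=cv2.resize(s[160:330,220:420],None,fx=1.8,fy=1.8,interpolation=cv2.INTER_CUBIC)
h=np.zeros((a.shape[0]+b.shape[0],720,3),np.uint8); h[:a.shape[0],:a.shape[1]]=a; h[a.shape[0]:,:b.shape[1]]=b
cv2.imwrite('pics/end.png',h[:,:,::-1]); cv2.imwrite('pics/top1.png',p[:,:,::-1])
for c in('red','blue'):
    for k in blobs(p,c): print(c,k.mean(0).round(),rect(cast('top',k,.03)))
# heights/positions in trough frame of everything standing above the rims, from the top depth
i=bot.camera_info('top'); ys,xs=np.mgrid[205:300,235:355]; z=d[ys,xs].ravel()
X=(np.linalg.inv(i['mtx'])@np.c_[xs.ravel(),ys.ravel(),np.ones(z.size)].T*z-i['t'][:,None]).T@i['R']
a=np.radians(-6); e=np.array([np.cos(a),np.sin(a)]); f=np.array([-e[1],e[0]])
for n,c in dict(green=(.5524,.0808),blue=(.5457,.0172),yellow=(.539,-.0465),red=(.5323,-.1101)).items():
    q=X[:,:2]-c; u,v=q@e,q@f; m=(abs(v)<.027)&(abs(u)<.09)&(X[:,2]>.030)&(X[:,2]<.08)
    r=rect(np.c_[u,v][m]); print(n,'top z',np.median(X[m,2]).round(4),np.percentile(X[m,2],[5,95]).round(4),'n',m.sum(),'trough frame',r)
E
```

```text
t: 22.55
tcp_pos: [0.5233, 0.0843, 0.0303]
tcp_rot: [-0.022, 0.054, 0.707, -0.704]
ft_force: [-0.3, 0.1, -0.9]
grip_width: 0.0255
t: 22.95
tcp_pos: [0.5234, 0.0843, 0.0304]
tcp_rot: [-0.022, 0.054, 0.707, -0.704]
ft_force: [-0.0, 0.4, 1.0]
grip_width: 0.0384
t: 23.65
tcp_pos: [0.5186, 0.0849, 0.217]
tcp_rot: [-0.018, 0.059, 0.709, -0.703]
ft_force: [0.3, 0.6, 0.4]
grip_width: 0.039
t: 24.45
tcp_pos: [0.5492, 0.3873, 0.2197]
tcp_rot: [-0.016, 0.056, 0.709, -0.702]
ft_force: [-0.1, -0.2, -0.4]
grip_width: 0.0391
red [407. 249.] (array([ 0.5477, -0.3178]), 10.4, 70.7, 28.7)
red [330. 256.] (array([ 0.5313, -0.1093]), -5.9, 188.7, 62.0)
blue [168. 252.] (array([0.5469, 0.3267]), 6.4, 70.4, 25.6)
blue [282. 252.] (array([0.5449, 0.0179]), -6.0, 187.9, 61.7)
green top z 0.037 [0.0319 0.0419] n 304 trough frame (array([-0.039 , -0.0003]), 1.0, 85.6, 27.1)
blue top z 0.0371 [0.0325 0.0415] n 297 trough frame (array([-0.0372, -0.0001]), 0.5, 86.5, 26.0)
yellow top z 0.0374 [0.0321 0.0424] n 294 trough frame (array([-0.0355, -0.0011]), 0.4, 85.2, 25.7)
red top z 0.0373 [0.0323 0.0419] n 296 trough frame (array([-0.0352, -0.0003]), -0.3, 85.1, 25.9)
```

View pics/end.png

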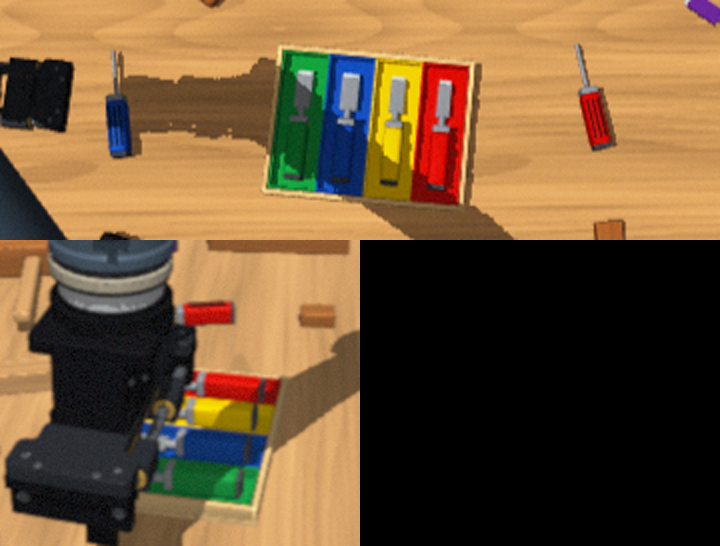

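All four chisels lie flat and lengthwise in their own troughs. Their tops are at z≈0.037, where 0.039 is expected on the floor, and they are within about 1 mm of the centre lines. The screwdrivers have not moved.

```bash
python3 -c "
from plant import bot
print(bot.finish_job())"
```

```text
the job is handed in; nothing more can be done
None
```

All four chisels (yellow, blue, red, green, in that order) were lowered and released in the troughs of their own colours, and the job was handed in at about 24.6 s of the 99 s allowed. `finish_job` reports no verdict.

- **Chisels:** By the top camera's depth, the handle tops are at z ≈ 0.037 m, against 0.039 m expected for lying on the trough floor; the 2 mm difference is within calibration. They are within about 1 mm of the centre lines, and yaw is within 1°.
- **Position along the troughs:** The handle middles are 35 to 39 mm short of mid-length, inside the 50 mm limit. I aimed for 30 mm so the blades would fit.
- **Screwdrivers:** Red shows no measurable shift and blue about 1 mm. The purple look-alike was not approached.
- **Forces:** The highest reading at the end of any move was about 6 N, far below the limits.
- **Weaker checks:** The yellow and blue colour masks missed those two handles in the wrist view, and green's in shadow. I read those positions from the pictures and checked them against the 150 mm tool length, which came out at 146 to 147 mm. In the final side picture the gripper partly hid the caddy, so the last check rests on the top camera.

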